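# Put the stray pipe fittings back with their kind

### The job

Tidy the stray white pipe fittings on the bench into the black caddy: put each one down in the bin that already holds its kind, resting on the bin's free floor and not on top of the stock or the walls, and let go. Fittings whose kind is in none of the bins stay where they lie on the bench, undisturbed.

Things in the scene. Friction and masses are not known exactly. Their poses are not given: they have to be found in the camera images.
- tee_mid (a point): Loose tee: white plastic pipe fitting, three legs in a flat T, lying flat. Legs round, 32 mm across; each end face is 40 mm from the point where the leg axes cross. This point is that crossing, 16 mm above the underside. Legs point along +x, -x and +y; z is up. 45 g. It can be pinched across any one leg, about 30 mm out from this point.
- elbow_mid (a point): Loose right-angle elbow: white plastic pipe fitting, two legs at 90 degrees, lying flat. Legs round, 32 mm across, end faces 40 mm from the crossing of the leg axes. This point is that crossing, at the corner, 16 mm above the underside. Legs point along +x and +y; z is up. 35 g. It can be pinched across one leg, about 30 mm out from this point.
- coupling_mid (a point): Loose coupling: white plastic straight sleeve, 32 mm in diameter and 54 mm high, standing on end with its open bore (25 mm) upward. This point is its centre, 27 mm above the underside; z is its axis, up. 30 g.
- cap_mid (a point): Loose end cap: white plastic cup, 32 mm in diameter and 34 mm high, standing mouth down with its closed, slightly domed end upward. This point is on its axis, 17 mm above the underside; z is up. 25 g. Its side is straight up to 24 mm.
- elbow45_mid (a point): Loose shallow elbow, like the elbow but bent only 45 degrees: two white legs 32 mm across, 34 mm long from the crossing of their axes, pointing along +x and along 135 degrees from +x towards +y, so the angle between the legs is wide open; lying flat. This point is the crossing, 16 mm above the underside. No bin holds its kind.
- cross_mid (a point): Loose cross, like the tee but with four legs: white, legs 32 mm across, end faces 40 mm from the crossing, along +x, -x, +y and -y; lying flat. This point is the crossing, 16 mm above the underside. No bin holds its kind.
- tee_bin (a point): Grey lift-out bin, 148 x 112 x 40 mm, walls and floor 3 mm, one of four (2 by 2, places change, same facing) fixed in a black caddy with a 30 mm rim; one tee (32 mm high) lies in its far part. Point: middle of its free floor, 37 mm below the bin rim; x towards the stock, y across. Free from the point: 42 mm to -x wall, 42 mm to +x stock, 53 mm to each side wall.
- elbow_bin (a point): Grey lift-out bin, 148 x 112 x 40 mm, walls and floor 3 mm, one of four (2 by 2, places change, same facing) fixed in a black caddy with a 30 mm rim; one 90-degree elbow (32 mm high) lies in its far part. Point: middle of its free floor, 37 mm below the bin rim; x towards the stock, y across. Free from the point: 42 mm to -x wall, 42 mm to +x stock, 53 mm to each side wall.
- coupling_bin (a point): Grey lift-out bin, 148 x 112 x 40 mm, walls and floor 3 mm, one of four (2 by 2, places change, same facing) fixed in a black caddy with a 30 mm rim; three couplings (54 mm high) stand along its far wall. Point: middle of its free floor, 37 mm below the bin rim; x towards the stock, y across. Free from the point: 42 mm to -x wall, 65 mm to +x stock, 53 mm to each side wall.
- cap_bin (a point): Grey lift-out bin, 148 x 112 x 40 mm, walls and floor 3 mm, one of four (2 by 2, places change, same facing) fixed in a black caddy with a 30 mm rim; three end caps (34 mm high) stand along its far wall. Point: middle of its free floor, 37 mm below the bin rim; x towards the stock, y across. Free from the point: 42 mm to -x wall, 63 mm to +x stock, 53 mm to each side wall.
Things that resemble listed ones, but are neither listed nor needed, are in the scene too. Leave any pink or purple look-alike of the part that bears elbow_mid alone. What is shaped like the part that bears tee_mid but red or turquoise is not meant.

How it is judged:
At the end, for the whole second after the job is handed in: Tee, elbow, coupling and cap each at rest on the floor of the bin of their kind: centre inside it (-40 to 90 mm in x, within 52 mm in y of the bin's point) and 8 to 24 mm above its floor (coupling 8 to 34 mm); 45-degree elbow and cross within 20 mm of where they lay (x of tee_mid in the frame of tee_bin between -0.04 and 0.09 m and y of tee_mid in the frame of tee_bin between -0.052 and 0.052 m and z of tee_mid in the frame of tee_bin between 0.008 and 0.024 m and linear speed of each of tee, elbow, coupling, cap below 0.02 m/s and angular speed of each of tee, elbow, coupling, cap below 0.3 rad/s and x of elbow_mid in the frame of elbow_bin between -0.04 and 0.09 m and y of elbow_mid in the frame of elbow_bin between -0.052 and 0.052 m and z of elbow_mid in the frame of elbow_bin between 0.008 and 0.024 m and x of coupling_mid in the frame of coupling_bin between -0.04 and 0.09 m and y of coupling_mid in the frame of coupling_bin between -0.052 and 0.052 m and z of coupling_mid in the frame of coupling_bin between 0.008 and 0.034 m and x of cap_mid in the frame of cap_bin between -0.04 and 0.09 m and y of cap_mid in the frame of cap_bin between -0.052 and 0.052 m and z of cap_mid in the frame of cap_bin between 0.008 and 0.024 m and distance of each of elbow45_mid, cross_mid from where it was at the start of the episode below 0.02 m); the robot touches nothing.
It fails at once if the 45-degree elbow is moved more than 20 mm (distance of elbow45_mid from where it was at the start of the episode above 0.02 m).
It fails at once if the cross is moved more than 20 mm (distance of cross_mid from where it was at the start of the episode above 0.02 m).
It also fails if it takes over 102 s, if anything falls off the work surface, if the arm or the gripper's body presses on something with over 40 N, if the wrist force passes 120 N, or if a joint passes its speed limit or range.

### The arm

A 6-joint arm with a two-finger parallel gripper is mounted at the origin on the work surface. World frame = base frame: x ahead of the robot, y to its left, z up, the work surface at z = 0. Lengths are in m, angles in rad, forces in N, time in s.
With the tool pointing down it reaches from about 0.35 to 0.95 m from the base axis. Payload 17.4 kg.
Tool frame: the origin (TCP) lies on the centre line of the jaws, within the pads' length; the fingertips stand 25 mm ahead of it and the grasp point (between the pads) lies 6 mm ahead of it; z points along the fingers, x is the direction in which the jaws open and shut, and the axes are right-handed (so a half turn about z gives the same grasp; the last joint's range is limited). The gripper opens to 93 mm and grips with 3 to 60 N. Pads are 15 mm wide; open, the fingers measure 128 mm over their backs; the gripper's body (75 mm by 188 mm) begins 65 mm behind the grasp point.
Start: joints at [1.07, 0.116, 1.442, -0, 1.584, -0.038], TCP at [0.301, 0.604, 0.244] pointing down, gripper open.
Joint ranges: [-2.83, 2.83], [-0.83, 2.19], [0.07, 2.5], [-1.14, 4.28], [0.01, 3], [-2.97, 2.97]. Speed limits (rad/s): [1.89, 1.89, 2.22, 3.14, 3.14, 3.14].

### API

Orientations are given as a rotation vector (axis times angle).
In Python, from workcell import ctrl gives the robot as it stands. The module is installed in compiled form; this text tells all that it offers.
- The arm moves only by the tool jog_arm, never from a script. Its argument "plan" is a list of rows, each an object with "xyz": the shift along the tool's x, y, z in m, a list of three; "delta_rot": the turn, a rotation vector about the tool's x, y, z in rad, a list of three; "gripper": the opening, from -1 (shut) to 1 (fully open). A call has 1 to 12 rows; each row is the pose to reach, as a shift and turn from the pose measured when the call began, along the tool's axes at that moment; what a row does not reach only later rows make up. A row lasts 1/8 s, in which the tool goes at most 62.5 mm and 10.7 degrees, less where a joint would pass 70% of its speed; a pose out of reach is approached as far as the arm can. A call with a gripper value outside its range is refused whole. The fingers move at their own pace and stop on an object; "squeeze" is the grip in N (left out, the last holds). Time passes only in rows, so rows that repeat a pose let the fingers close. It gives the time, the measured TCP pose, the force and the opening at its end, in the units of the state.
- ctrl.sense(): the state, without advancing time (a new reading comes with each control period).
- ctrl.read_camera(name): name is "side" or "top" or "wrist"; returns a dict with "pixels" (420x560x3 uint8, blue, green, red), "fovy" (degrees; the focal length in pixels is half the picture's height over the tangent of half this angle, whatever the lens; pixels are square), "cx", "cy" (the principal point, pixels), "k1" (the pictures are not rectified: a ray, as slopes to the right and down, at radius r is drawn at 1 + k1 r^2 times it, then the intrinsics apply), "T" (4x4, takes a point from camera to world coordinates); the wrist camera has in their place "hand_eye" (4x4, takes a point from camera to tool coordinates, whose origin is the TCP and whose axes are the tool frame's). Camera axes: x right, y down, z forward; pixel columns grow to the right and rows downward; lengths in m; the calibration is good to about 2 mm. A picture is of the moment at which its call begins: read the wrist's pose just before it. There is no depth.
- ctrl.hand_in(): hands the job in, once; it reports no verdict.
The state is a dict: "t": time; "joint_positions": joint angles; "qvel": joint speeds; "tau": joint torques, N m; "tcp_pos": TCP position; "orientation": TCP orientation; "force": force on the tool from outside, world axes, zero at the start; "wrist_torque": the same for the moment, N m; "finger_gap": opening from 0.0 (shut) to 1.0 (fully open).
Only numpy, scipy, OpenCV 4.12 (cv2) and the standard library are available. Lean on these libraries where they do the work, as an engineer would, in place of code of your own. Each camera call takes 0.05 s, during which the arm holds its last target. There are 200 camera calls.

## Working session

There is one attempt and no reset: what is moved stays moved. The work goes in short steps, Python scripts to look and compute and a tool call to move; the robot and the scene stay as the last step left them, time stands still between calls to the robot, and variables do not carry over. Pictures are saved under pics/ and viewed, about 12 in all and at most 16, crops included, and the job is handed in when it is done.

Besides the shell and the picture viewer there is one more tool, called after "Request:" as name(argument=value, ...) on one line, values as JSON. jog_arm: Moves the arm, as the interface text tells. Its arguments: {"type":"object","properties":{"plan":{"type":"array","items":{"type":"object","properties":{"xyz":{"type":"array","items":{"type":"number"}},"delta_rot":{"type":"array","items":{"type":"number"}},"gripper":{"type":"number"}}}},"squeeze":{"type":"number"}},"required":["plan"]}

```bash
mkdir -p pics
cat > h.py <<'E'
import numpy as np, cv2
from scipy.spatial.transform import Rotation as R
from workcell import ctrl
def cam(n):
    s=ctrl.sense(); d=ctrl.read_camera(n); 
    if n=='wrist':
        T=np.eye(4);T[:3,:3]=R.from_rotvec(s['orientation']).as_matrix();T[:3,3]=s['tcp_pos'];d['T']=T@d['hand_eye']
    return d
def K(d):
    h=d['pixels'].shape[0];f=h/2/np.tan(np.radians(d['fovy'])/2);return f
def px2w(d,uv,z):
    f=K(d);p=(np.array(uv,float)-[d['cx'],d['cy']])/f;q=p.copy()
    for _ in range(20): q=p/(1+d['k1']*(q@q))
    r=d['T'][:3,:3]@np.r_[q,1];o=d['T'][:3,3];return o+r*(z-o[2])/r[2]
def w2px(d,P):
    c=np.linalg.inv(d['T'])@np.r_[P,1];q=c[:2]/c[2];return K(d)*q*(1+d['k1']*(q@q))+[d['cx'],d['cy']]
E
python3 - <<'E'
from h import *
for n in ['top','side']:
    d=cam(n);cv2.imwrite(f'pics/{n}0.png',cv2.resize(d['pixels'],(800,600)));np.save(f'{n}0.npy',d,allow_pickle=True)
    print(n,d['fovy'],d['cx'],d['cy'],d['k1'],d['T'].round(3).tolist())
print(ctrl.sense(), ctrl.read_camera('wrist')['hand_eye'])
E
```

```text
top 52.3856279127677 277.2472706995437 208.8771887824619 -0.133755388009802 [[-0.022, -0.998, 0.05, 0.462], [-0.999, 0.024, 0.023, -0.056], [-0.024, -0.05, -0.998, 1.159], [0.0, 0.0, 0.0, 1.0]]
side 43.648578354153166 286.0101183496788 203.37605401860176 -0.007737589235358897 [[0.913, -0.276, 0.302, 0.025], [-0.409, -0.649, 0.642, -1.104], [0.019, -0.709, -0.705, 1.226], [0.0, 0.0, 0.0, 1.0]]
{'t': 0.1, 'joint_positions': array([ 1.07021595e+00,  1.16438760e-01,  1.44221825e+00,  8.23833459e-06,
        1.58401575e+00, -3.77866831e-02]), 'qvel': array([ 5.35681959e-04, -1.42180762e-03, -4.22810909e-04,  1.50337890e-03,
       -1.10565819e-03,  8.56771633e-05]), 'tau': array([ 1.77763817e-03, -7.22891450e+01, -6.23867226e+01,  7.80560053e-02,
        2.27101101e-02, -3.04410696e-05]), 'tcp_pos': array([0.30127022, 0.6038485 , 0.24296621]), 'orientation': array([ 2.67124523e+00,  1.65249709e+00, -1.48168879e-03]), 'force': array([ 0.0198717 , -0.01443599, -0.80418437]), 'wrist_torque': array([0.05140691, 0.01558703, 0.02000745]), 'finger_gap': 0.9990143340699288} [[ 9.99999236e-01  6.76723706e-04  1.03486981e-03 -7.67534663e-04]
 [-9.07289507e-04  9.70206180e-01  2.42279066e-01 -6.74488550e-02]
 [-8.40081100e-04 -2.42279820e-01  9.70206052e-01 -1.41028451e-01]
 [ 0.00000000e+00  0.00000000e+00  0.00000000e+00  1.00000000e+00]]
```

View pics/top0.png

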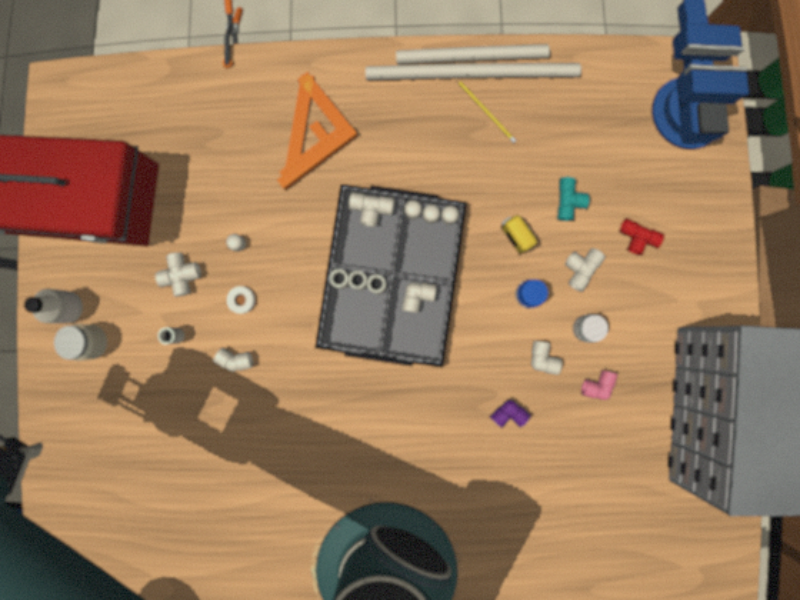

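View pics/side0.png

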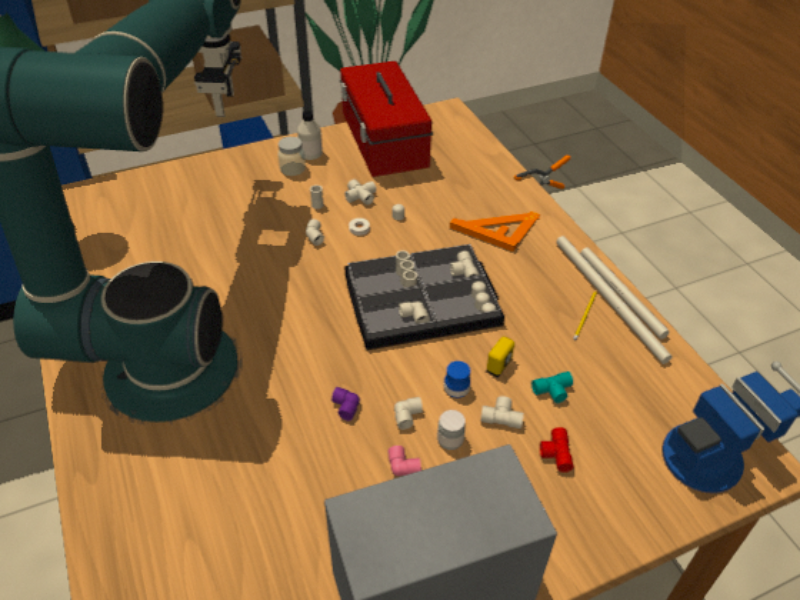

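The top view shows these white items:
- Tee (585,268), elbow (545,358), coupling (170,335) and cap (236,242). These are the four to move.
- 45° elbow (235,360) and cross (178,273). These stay where they are.
- Ring (240,299) and jar (592,328), which are look-alikes. The red and turquoise tees and the pink and purple elbows don't count either.

The bins, with stock on the "up" side:
- Top left: tee
- Top right: cap
- Bottom left: coupling
- Bottom right: elbow

I'll confirm this in one enlarged crop and measure positions.

Run:
```python
from h import *
d=np.load('top0.npy',allow_pickle=True).item();im=d['pixels']
S=lambda a:cv2.resize(a,None,fx=4,fy=4,interpolation=cv2.INTER_CUBIC)
a=S(im[160:265,105:190]);b=S(im[115:290,340:445])[:]
c=S(im[125:260,215:335])
H=560
f=lambda x:cv2.resize(x,(int(x.shape[1]*H/x.shape[0]),H))
o=np.hstack([f(a)]);
cv2.imwrite('pics/c1.png',np.hstack([a,S(im[165:270,355:440])]))
cv2.imwrite('pics/c2.png',cv2.resize(im[125:260,215:335],None,fx=4.4,fy=4.4,interpolation=cv2.INTER_CUBIC))
hsv=cv2.cvtColor(im,cv2.COLOR_BGR2HSV)
m=((hsv[...,1]<60)&(hsv[...,2]>120)).astype(np.uint8)
n,l,st,ce=cv2.connectedComponentsWithStats(m)
for i in range(1,n):
    if 60<st[i,4]<1500 and 90<ce[i][0]<450 and 120<ce[i][1]<280: print(st[i],ce[i].round(1),px2w(d,ce[i],.016).round(3))
```

```text
[ 241  135   37   53 1452] [258.6 161.7] [0.648 0.018 0.016]
[283 140  12  13 117] [288.5 146. ] [ 0.689 -0.064  0.016]
[ 283  143   38   50 1205] [301.3 169.1] [ 0.625 -0.097  0.016]
[159 164  11  11  92] [163.8 169.2] [0.635 0.279 0.016]
[396 174  27  30 432] [408.4 187. ] [ 0.57  -0.386  0.016]
[109 177  30  30 506] [123.8 191.7] [0.577 0.393 0.016]
[ 274  197   39   52 1457] [292.4 223.3] [ 0.479 -0.069  0.016]
[159 200  20  19 255] [168.1 209.5] [0.524 0.267 0.016]
[402 220  24  20 358] [414.1 229.6] [ 0.454 -0.397  0.016]
[111 229  12  12  75] [116.6 234.6] [0.458 0.414 0.016]
[372 239  22  23 325] [381.  250.8] [ 0.4   -0.305  0.016]
[149 244  27  16 268] [162.4 252.2] [0.408 0.285 0.016]
```

View pics/c1.png

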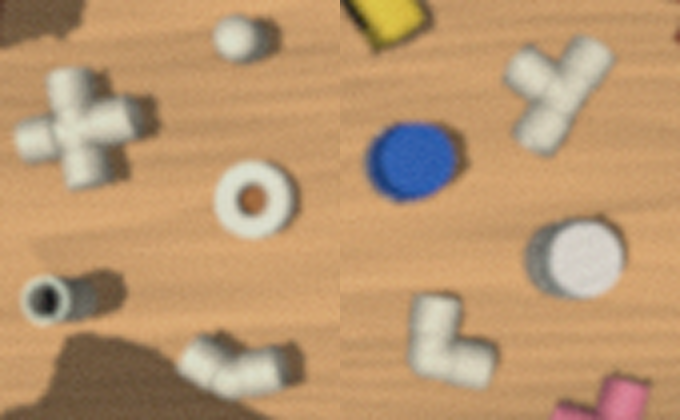

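View pics/c2.png

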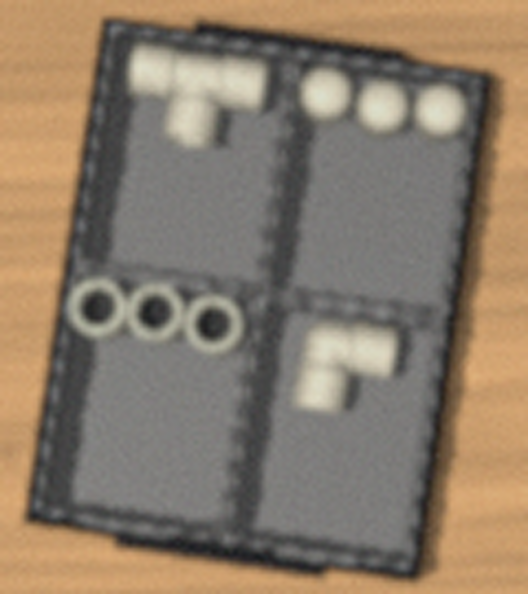

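The crops confirm the identities and bin layout. In c1 the cap (240,38), coupling (45,300), tee (560,95) and elbow (440,345) are single pieces. The ring at (255,200) is a washer and the object at (585,258) is a jar. Next I'll work out the bin frames.

```bash
cat >> h.py <<'E'
def rel(x,y,z,psi):
    s=ctrl.sense();Rc=R.from_rotvec(s['orientation']).as_matrix();p=np.radians(psi)
    Rt=np.array([[np.cos(p),np.sin(p),0],[np.sin(p),-np.cos(p),0],[0,0,-1]])
    print('xyz',(Rc.T@(np.array([x,y,z])-s['tcp_pos'])).round(4).tolist(),'rot',R.from_matrix(Rc.T@Rt).as_rotvec().round(3).tolist(),'yaw',round(np.degrees(np.arctan2(Rc[1,0],Rc[0,0])),2))
E
python3 - <<'E'
from h import *
d=np.load('top0.npy',allow_pickle=True).item()
o=np.array([215,125])
C=[px2w(d,o+np.array(c)/4.4,.036) for c in [(107,20),(495,72),(420,577),(30,518)]]
print(np.round(C,3)); c=np.mean(C,0);
v=(C[0]-C[3])+(C[1]-C[2]);w=(C[0]-C[1])+(C[3]-C[2])
print(c,np.degrees(np.arctan2(v[1],v[0])),np.degrees(np.arctan2(w[1],w[0])),np.linalg.norm(v)/2,np.linalg.norm(w)/2)
E=lambda x,y:px2w(d,(x,y),.05)
print('cap',px2w(d,(163.8,169.2),.03),'coup',px2w(d,(116.6,234.6),.054))
rel(.52,.35,.25,81)
E
```

```text
[[ 0.733  0.067  0.036]
 [ 0.695 -0.168  0.036]
 [ 0.392 -0.114  0.036]
 [ 0.432  0.118  0.036]]
[ 0.56298008 -0.0243414   0.036     ] -9.863356372717798 80.45323174907918 0.30667305791476956 0.23703811388433974
cap [0.63314426 0.27488604 0.03      ] coup [0.45863461 0.39884894 0.054     ]
xyz [-0.1295, 0.309, -0.0068] rot [-0.0, 0.001, -0.306] yaw 63.48
```

Request:
jog_arm(plan=[{"xyz": [-0.13, 0.309, -0.007], "delta_rot": [0, 0, -0.293], "gripper": 0.3}, {"xyz": [-0.13, 0.309, -0.007], "delta_rot": [0, 0, -0.293], "gripper": 0.3}, {"xyz": [-0.13, 0.309, -0.007], "delta_rot": [0, 0, -0.293], "gripper": 0.3}, {"xyz": [-0.13, 0.309, -0.007], "delta_rot": [0, 0, -0.293], "gripper": 0.3}, {"xyz": [-0.13, 0.309, -0.007], "delta_rot": [0, 0, -0.293], "gripper": 0.3}, {"xyz": [-0.13, 0.309, -0.007], "delta_rot": [0, 0, -0.293], "gripper": 0.3}, {"xyz": [-0.13, 0.309, -0.007], "delta_rot": [0, 0, -0.293], "gripper": 0.3}, {"xyz": [-0.13, 0.309, -0.007], "delta_rot": [0, 0, -0.293], "gripper": 0.3}, {"xyz": [-0.13, 0.309, -0.007], "delta_rot": [0, 0, -0.293], "gripper": 0.3}], squeeze=25)

```text
t: 1.27
tcp_pos: [0.5189, 0.3507, 0.2502]
orientation: [2.4, 2.027, -0.001]
force: [-0.8, -0.4, 0.2]
finger_gap: 0.648
```

Run:
```python
from h import *
d=cam('wrist');np.save('w1.npy',d,allow_pickle=True);cv2.imwrite('pics/w1.png',cv2.resize(d['pixels'],(800,600)))
for P in [(.633,.275,.03),(.4586,.399,.054)]: print(w2px(d,P),K(d),d['k1'])
s=ctrl.sense();print(s['t'],s['tcp_pos'],s['finger_gap'])
```

```text
[231.04546042 286.3710614 ] 324.7426350798179 -0.055987793287733775
[313.54146494 124.7677198 ] 324.7426350798179 -0.055987793287733775
1.325 [0.51902681 0.35061277 0.25016589] 0.6506286240467589
```

View pics/w1.png

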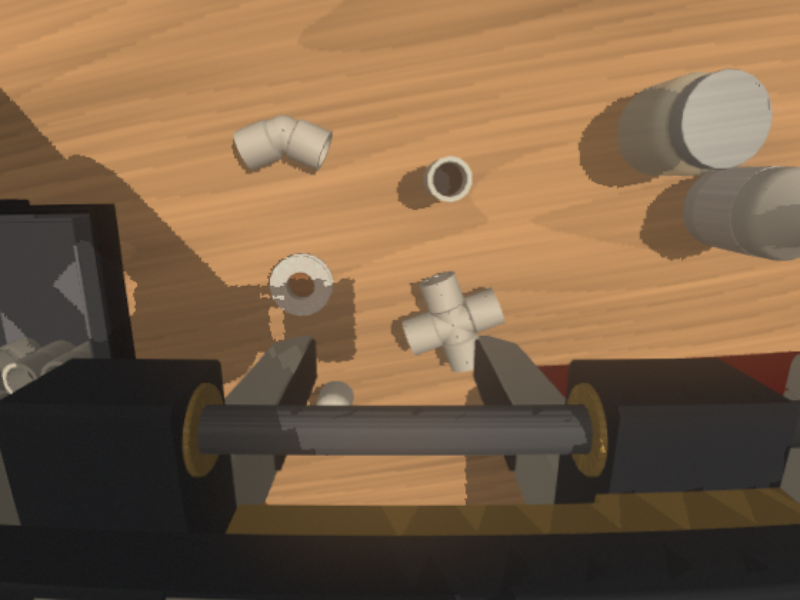

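The wrist view shows the coupling rim centred at (450,178), as predicted, and the cap partly hidden at (333,392). The two jars at upper right need a clearance check before I descend.

Run:
```python
from h import *
d=np.load('w1.npy',allow_pickle=True).item()
q=lambda x,y,z:print(x,y,px2w(d,(x/1.4286,y/1.4286),z).round(4))
q(450,178.5,.054)
for z in (.06,.08,.1): q(683,120,z)
q(620,140,0);q(575,150,0);q(685,200,0);q(735,200,.1)
rel(.4586,.398,.08,80.3)
```

```text
450 178.5 [0.459  0.4004 0.054 ]
683 120 [0.4449 0.5658 0.06  ]
683 120 [0.4453 0.5534 0.08  ]
683 120 [0.4458 0.5411 0.1   ]
620 140 [0.4517 0.549  0.    ]
575 150 [0.4539 0.5112 0.    ]
685 200 [0.509  0.6021 0.    ]
735 200 [0.4995 0.5738 0.1   ]
xyz [0.0367, -0.0674, 0.1702] rot [-0.0, 0.001, 0.001] yaw 80.36
```

Request:
jog_arm(plan=[{"xyz": [0.039, -0.0673, 0.1], "gripper": 0.3}, {"xyz": [0.039, -0.0673, 0.12], "gripper": 0.3}, {"xyz": [0.039, -0.0673, 0.16], "gripper": 0.3}, {"xyz": [0.039, -0.0673, 0.2], "gripper": 0.3}, {"xyz": [0.039, -0.0673, 0.212], "gripper": 0.3}, {"xyz": [0.039, -0.0673, 0.212], "gripper": 0.3}, {"xyz": [0.039, -0.0673, 0.212], "gripper": -1}, {"xyz": [0.039, -0.0673, 0.212], "gripper": -1}, {"xyz": [0.039, -0.0673, 0.212], "gripper": -1}, {"xyz": [0.039, -0.0673, 0.212], "gripper": -1}], squeeze=25)

```text
invalid input at $.plan[0]: expected keys xyz, delta_rot, gripper
```

```bash
cat >> h.py <<'E'
c0=np.array([.563,-.0243]);by=np.radians(-9.7);BX=np.array([np.cos(by),np.sin(by)]);BY=np.array([-BX[1],BX[0]])
def bin(name):
    sx,sy={'tee':(1,1),'cap':(1,-1),'coupling':(-1,1),'elbow':(-1,-1)}[name]
    return c0+BX*(sx*.075-.029)+BY*sy*.057
E
python3 - <<'E'
from h import *
s=ctrl.sense();print(s['tcp_pos'],s['finger_gap']*93,s['force'])
for n in ['tee','cap','coupling','elbow']: print(n,bin(n), w2px(np.load('top0.npy',allow_pickle=True).item(),np.r_[bin(n),.006])*1.4286)
rel(*bin('coupling'),.15,80.3)
E
```

```text
[0.51902681 0.35061277 0.25016589] 60.50846203634858 [ 1.03242441 -1.01428569  0.81345609]
tee [0.61794625 0.02413459] [366.82551564 247.50651165]
cap [ 0.59873846 -0.08823561] [426.05896799 256.03309174]
coupling [0.47009073 0.04940799] [355.06084295 325.42384222]
elbow [ 0.45088294 -0.0629622 ] [414.62919303 334.26567715]
xyz [-0.3051, 0.0022, 0.1004] rot [-0.0, 0.001, 0.001] yaw 80.36
```

Request:
jog_arm(plan=[{"xyz": [0.039, -0.0673, 0.1], "delta_rot": [0, 0, 0], "gripper": 0.3}, {"xyz": [0.039, -0.0673, 0.12], "delta_rot": [0, 0, 0], "gripper": 0.3}, {"xyz": [0.039, -0.0673, 0.16], "delta_rot": [0, 0, 0], "gripper": 0.3}, {"xyz": [0.039, -0.0673, 0.2], "delta_rot": [0, 0, 0], "gripper": 0.3}, {"xyz": [0.039, -0.0673, 0.212], "delta_rot": [0, 0, 0], "gripper": 0.3}, {"xyz": [0.039, -0.0673, 0.212], "delta_rot": [0, 0, 0], "gripper": 0.3}, {"xyz": [0.039, -0.0673, 0.212], "delta_rot": [0, 0, 0], "gripper": -1}, {"xyz": [0.039, -0.0673, 0.212], "delta_rot": [0, 0, 0], "gripper": -1}, {"xyz": [0.039, -0.0673, 0.212], "delta_rot": [0, 0, 0], "gripper": -1}, {"xyz": [0.039, -0.0673, 0.212], "delta_rot": [0, 0, 0], "gripper": -1}], squeeze=25)

```text
t: 2.58
tcp_pos: [0.4593, 0.4003, 0.0388]
orientation: [2.4, 2.027, -0.0]
force: [-0.6, -1.2, 4.3]
finger_gap: 0.341
```

Run:
```python
from h import *
s=ctrl.sense();print(s['t'],s['tcp_pos'],s['finger_gap']*93,s['force'])
rel(*bin('coupling'),.15,80.3)
```

```text
2.575 [0.45934079 0.40033406 0.03880491] 31.704481235495436 [-0.55433996 -1.19034818  4.269794  ]
xyz [-0.3442, 0.0694, -0.1111] rot [0.0, 0.0, 0.001] yaw 80.36
```

Request:
jog_arm(plan=[{"xyz": [0, 0, -0.06], "delta_rot": [0, 0, 0], "gripper": -1}, {"xyz": [-0.02, 0.01, -0.111], "delta_rot": [0, 0, 0], "gripper": -1}, {"xyz": [-0.08, 0.02, -0.111], "delta_rot": [0, 0, 0], "gripper": -1}, {"xyz": [-0.14, 0.03, -0.111], "delta_rot": [0, 0, 0], "gripper": -1}, {"xyz": [-0.2, 0.04, -0.111], "delta_rot": [0, 0, 0], "gripper": -1}, {"xyz": [-0.26, 0.055, -0.111], "delta_rot": [0, 0, 0], "gripper": -1}, {"xyz": [-0.31, 0.065, -0.111], "delta_rot": [0, 0, 0], "gripper": -1}, {"xyz": [-0.344, 0.0694, -0.111], "delta_rot": [0, 0, 0], "gripper": -1}, {"xyz": [-0.344, 0.0694, -0.111], "delta_rot": [0, 0, 0], "gripper": -1}, {"xyz": [-0.344, 0.0694, -0.111], "delta_rot": [0, 0, 0], "gripper": -1}])

```text
t: 3.82
tcp_pos: [0.4701, 0.0499, 0.1499]
orientation: [2.401, 2.026, 0.0]
force: [0.5, 0.7, 0.1]
finger_gap: 0.342
```

Run:
```python
from h import *
d=cam('wrist');np.save('w2.npy',d,allow_pickle=True);cv2.imwrite('pics/w2.png',cv2.resize(d['pixels'],(800,600)))
s=ctrl.sense();print(s['t'],s['tcp_pos'],s['finger_gap']*93,s['force'])
print(w2px(d,np.r_[bin('coupling'),.006])*1.4286)
```

```text
3.875 [0.47013017 0.05020836 0.14987362] 31.72944637951885 [-1.16783213  0.50778279 -0.08499285]
[394.10664388 287.88265217]
```

View pics/w2.png

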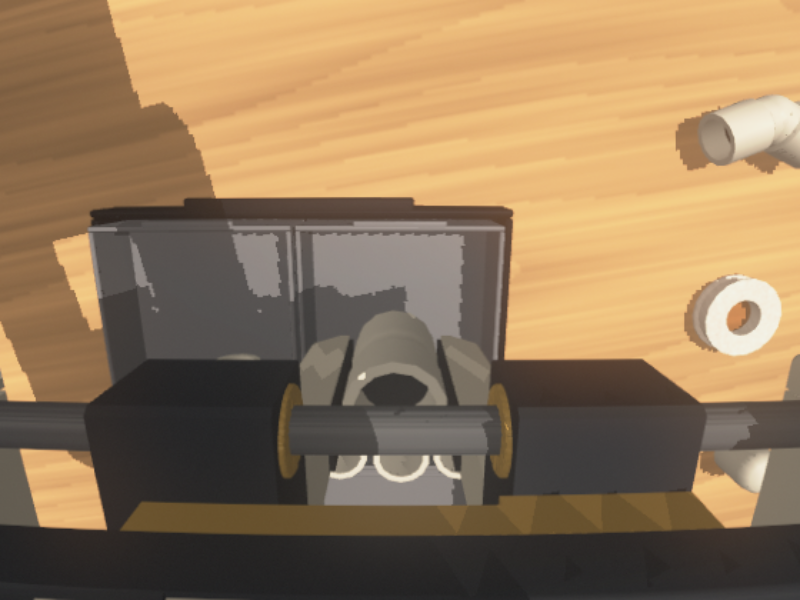

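The coupling is held between the bin's side walls (x = 297 and 505) and clear of the three stock couplings. I'll lower it now.

Request:
jog_arm(plan=[{"xyz": [0, 0, 0.05], "delta_rot": [0, 0, 0], "gripper": -1}, {"xyz": [0, 0, 0.09], "delta_rot": [0, 0, 0], "gripper": -1}, {"xyz": [0, 0, 0.1], "delta_rot": [0, 0, 0], "gripper": -1}, {"xyz": [0, 0, 0.103], "delta_rot": [0, 0, 0], "gripper": -1}, {"xyz": [0, 0, 0.104], "delta_rot": [0, 0, 0], "gripper": -1}, {"xyz": [0, 0, 0.104], "delta_rot": [0, 0, 0], "gripper": -1}])

```text
t: 4.62
tcp_pos: [0.4707, 0.0503, 0.047]
orientation: [2.399, 2.027, 0.002]
force: [0.1, 0.1, -1.0]
finger_gap: 0.342
```

Request:
jog_arm(plan=[{"xyz": [0, 0, 0.002], "delta_rot": [0, 0, 0], "gripper": -1}, {"xyz": [0, 0, 0.003], "delta_rot": [0, 0, 0], "gripper": -1}, {"xyz": [0, 0, 0.003], "delta_rot": [0, 0, 0], "gripper": -1}, {"xyz": [0, 0, 0.003], "delta_rot": [0, 0, 0], "gripper": -1}])

```text
t: 5.12
tcp_pos: [0.4716, 0.0502, 0.0463]
orientation: [2.398, 2.026, 0.005]
force: [-7.6, -1.6, 18.9]
finger_gap: 0.339
```

That's floor contact, with the bin floor at about 7 mm. Releasing.

Request:
jog_arm(plan=[{"xyz": [0, 0, -0.0005], "delta_rot": [0, 0, 0], "gripper": -1}, {"xyz": [0, 0, -0.0005], "delta_rot": [0, 0, 0], "gripper": 0.05}, {"xyz": [0, 0, -0.0005], "delta_rot": [0, 0, 0], "gripper": 0.05}, {"xyz": [0, 0, -0.0005], "delta_rot": [0, 0, 0], "gripper": 0.05}, {"xyz": [0, 0, -0.03], "delta_rot": [0, 0, 0], "gripper": 0.05}, {"xyz": [0, 0, -0.09], "delta_rot": [0, 0, 0], "gripper": 0.05}, {"xyz": [0, 0, -0.12], "delta_rot": [0, 0, 0], "gripper": 0.3}, {"xyz": [0, 0, -0.12], "delta_rot": [0, 0, 0], "gripper": 0.3}])

```text
t: 6.12
tcp_pos: [0.4719, 0.0503, 0.1686]
orientation: [2.396, 2.024, 0.009]
force: [-0.1, -0.3, -0.7]
finger_gap: 0.643
```

Run:
```python
from h import *
rel(.634,.277,.16,80.3)
```

```text
xyz [0.2506, 0.1218, 0.0099] rot [0.008, -0.002, 0.001] yaw 80.38
```

Run:
```python
from h import *
d=np.load('side0.npy',allow_pickle=True).item();im=d['pixels']
hsv=cv2.cvtColor(im,cv2.COLOR_BGR2HSV)
m=((hsv[...,1]<70)&(hsv[...,2]>110)).astype(np.uint8)
n,l,st,ce=cv2.connectedComponentsWithStats(m)
for i in range(1,n):
    if 40<st[i,4]<900 and 200<ce[i][0]<380 and 110<ce[i][1]<320: print(st[i],ce[i].round(1),px2w(d,ce[i],.018).round(4))
w=np.load('w1.npy',allow_pickle=True).item()
for y in (.270,.275,.28): print(y,(w2px(w,(.634,y,.034))*1.4286).round(1),(w2px(w,(.634,y,.0))*1.4286).round(1))
```

```text
[242 126  21  15 189] [251.3 133. ] [0.5755 0.3896 0.018 ]
[218 130   7  16  78] [220.8 136.8] [0.4619 0.4121 0.018 ]
[275 143   7  11  60] [278.  147.9] [0.6327 0.2693 0.018 ]
[245 153  13  11 107] [251.2 158.1] [0.5215 0.2532 0.018 ]
[214 154  11  15 104] [218.9 160.5] [0.411  0.2852 0.018 ]
[299 197  48  28 627] [324.3 212.4] [ 0.6388 -0.0907  0.018 ]
[254 211  46  22 559] [276.3 221.2] [ 0.4813 -0.0658  0.018 ]
[311 268  16  10  45] [317.6 274. ] [ 0.508  -0.3037  0.018 ]
[277 278  18  22 238] [284.8 287.1] [ 0.4025 -0.3088  0.018 ]
[337 278  29  21 347] [351.3 289.3] [ 0.5711 -0.3896  0.018 ]
[307 287  18  15 222] [315.7 294.5] [ 0.4711 -0.3656  0.018 ]
[307 302  16  11  96] [314.  308.4] [ 0.4466 -0.4049  0.018 ]
0.27 [324.  413.3] [329.3 395.2]
0.275 [329.7 412.4] [334.6 394.4]
0.28 [335.4 411.6] [339.9 393.6]
```

Request:
jog_arm(plan=[{"xyz": [0.055, 0.027, 0], "delta_rot": [0.008, 0, 0], "gripper": 0.4}, {"xyz": [0.11, 0.054, 0], "delta_rot": [0.008, 0, 0], "gripper": 0.4}, {"xyz": [0.165, 0.081, 0], "delta_rot": [0.008, 0, 0], "gripper": 0.4}, {"xyz": [0.22, 0.108, 0], "delta_rot": [0.008, 0, 0], "gripper": 0.4}, {"xyz": [0.2494, 0.121, 0], "delta_rot": [0.008, 0, 0], "gripper": 0.4}, {"xyz": [0.2494, 0.121, 0.03], "delta_rot": [0.008, 0, 0], "gripper": 0.4}, {"xyz": [0.2494, 0.121, 0.085], "delta_rot": [0.008, 0, 0], "gripper": 0.4}, {"xyz": [0.2494, 0.121, 0.13], "delta_rot": [0.008, 0, 0], "gripper": 0.4}, {"xyz": [0.2494, 0.121, 0.139], "delta_rot": [0.008, 0, 0], "gripper": 0.4}, {"xyz": [0.2494, 0.121, 0.142], "delta_rot": [0.008, 0, 0], "gripper": 0.4}, {"xyz": [0.2494, 0.121, 0.142], "delta_rot": [0.008, 0, 0], "gripper": 0.4}])

```text
t: 7.5
tcp_pos: [0.6348, 0.2763, 0.0297]
orientation: [-2.399, -2.027, -0.005]
force: [-0.4, -0.5, -1.1]
finger_gap: 0.704
```

Run:
```python
from h import *
rel(.633,.276,.0275,80.3)
d=cam('side')['pixels'];cv2.imwrite('pics/s1.png',cv2.resize(d[90:300,170:450],(800,600)))
```

```text
xyz [-0.0005, -0.0017, 0.0022] rot [0.001, -0.003, 0.001] yaw 80.38
```

View pics/s1.png

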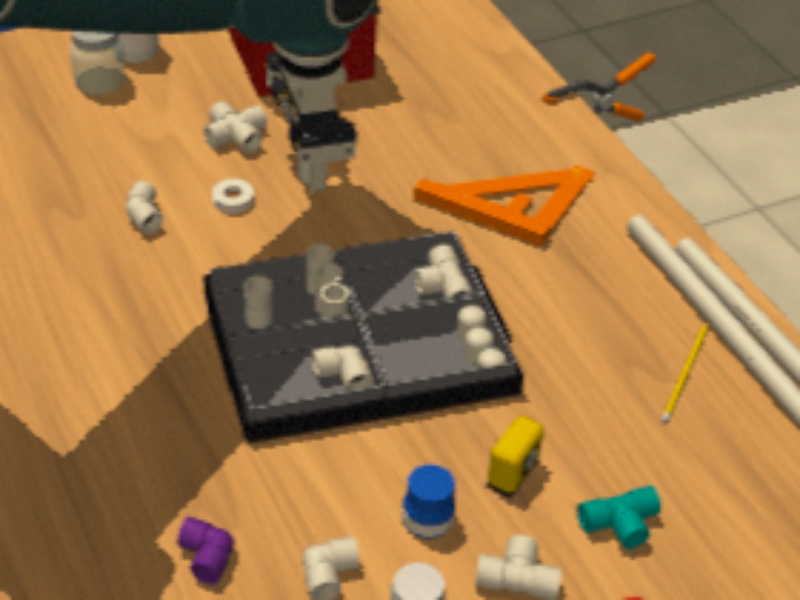

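The coupling stands upright on its bin floor at (257,302), and the gripper straddles the cap. Closing.

Request:
jog_arm(plan=[{"xyz": [-0.0005, -0.0015, 0.0025], "delta_rot": [0, 0, 0], "gripper": 0.4}, {"xyz": [-0.0005, -0.0015, 0.0025], "delta_rot": [0, 0, 0], "gripper": -1}, {"xyz": [-0.0005, -0.0015, 0.0025], "delta_rot": [0, 0, 0], "gripper": -1}, {"xyz": [-0.0005, -0.0015, 0.0025], "delta_rot": [0, 0, 0], "gripper": -1}, {"xyz": [-0.0005, -0.0015, 0.0025], "delta_rot": [0, 0, 0], "gripper": -1}, {"xyz": [-0.0005, -0.0015, 0.0025], "delta_rot": [0, 0, 0], "gripper": -1}])

```text
t: 8.3
tcp_pos: [0.6332, 0.276, 0.0273]
orientation: [-2.399, -2.027, -0.005]
force: [0.1, 0.6, 0.3]
finger_gap: 0.338
```

Run:
```python
from h import *
rel(*bin('cap'),.13,80.3)
```

```text
xyz [-0.3646, 0.0271, -0.1036] rot [0.002, -0.003, 0.001] yaw 80.38
```

Request:
jog_arm(plan=[{"xyz": [0, 0, -0.06], "delta_rot": [0, 0, 0], "gripper": -1}, {"xyz": [-0.02, 0, -0.104], "delta_rot": [0, 0, 0], "gripper": -1}, {"xyz": [-0.08, 0.006, -0.104], "delta_rot": [0, 0, 0], "gripper": -1}, {"xyz": [-0.14, 0.011, -0.104], "delta_rot": [0, 0, 0], "gripper": -1}, {"xyz": [-0.2, 0.016, -0.104], "delta_rot": [0, 0, 0], "gripper": -1}, {"xyz": [-0.26, 0.02, -0.104], "delta_rot": [0, 0, 0], "gripper": -1}, {"xyz": [-0.32, 0.024, -0.104], "delta_rot": [0, 0, 0], "gripper": -1}, {"xyz": [-0.364, 0.0265, -0.104], "delta_rot": [0.002, -0.003, 0], "gripper": -1}, {"xyz": [-0.364, 0.0265, -0.09], "delta_rot": [0.002, -0.003, 0], "gripper": -1}, {"xyz": [-0.364, 0.0265, -0.04], "delta_rot": [0.002, -0.003, 0], "gripper": -1}, {"xyz": [-0.364, 0.0265, -0.012], "delta_rot": [0.002, -0.003, 0], "gripper": -1}, {"xyz": [-0.364, 0.0265, -0.012], "delta_rot": [0.002, -0.003, 0], "gripper": -1}])

```text
t: 9.8
tcp_pos: [0.5977, -0.0863, 0.0363]
orientation: [-2.397, -2.026, 0.003]
force: [-0.3, -0.2, 0.3]
finger_gap: 0.337
```

Request:
jog_arm(plan=[{"xyz": [0, 0, 0.001], "delta_rot": [0, 0, 0], "gripper": -1}, {"xyz": [0, 0, 0.0015], "delta_rot": [0, 0, 0], "gripper": -1}, {"xyz": [0, 0, 0.0015], "delta_rot": [0, 0, 0], "gripper": -0.9}, {"xyz": [0, 0, 0.0005], "delta_rot": [0, 0, 0], "gripper": 0.05}, {"xyz": [0, 0, 0.0005], "delta_rot": [0, 0, 0], "gripper": 0.05}, {"xyz": [0, 0, 0.0005], "delta_rot": [0, 0, 0], "gripper": 0.05}, {"xyz": [0, 0, 0.0005], "delta_rot": [0, 0, 0], "gripper": 0.05}, {"xyz": [0, 0, -0.03], "delta_rot": [0, 0, 0], "gripper": 0.05}, {"xyz": [0, 0, -0.09], "delta_rot": [0, 0, 0], "gripper": 0.05}, {"xyz": [0, 0, -0.15], "delta_rot": [0, 0, 0], "gripper": 0.3}, {"xyz": [0, 0, -0.2], "delta_rot": [0, 0, 0], "gripper": 0.3}])

```text
t: 11.18
tcp_pos: [0.5983, -0.0864, 0.2389]
orientation: [-2.398, -2.027, 0.002]
force: [0.6, 0.5, -1.1]
finger_gap: 0.64
```

Run:
```python
from h import *
rel(.56,-.31,.25,80.3)
```

```text
xyz [-0.2268, -0.0006, -0.011] rot [-0.002, 0.0, 0.002] yaw 80.41
```

Request:
jog_arm(plan=[{"xyz": [-0.06, 0.01, -0.02], "delta_rot": [0, 0, 0], "gripper": 0.3}, {"xyz": [-0.12, 0.02, -0.04], "delta_rot": [0, 0, 0], "gripper": 0.3}, {"xyz": [-0.18, 0.03, -0.07], "delta_rot": [0, 0, 0], "gripper": 0.3}, {"xyz": [-0.24, 0.04, -0.09], "delta_rot": [0, 0, 0], "gripper": 0.3}, {"xyz": [-0.25, 0.044, -0.09], "delta_rot": [0, 0, 0], "gripper": 0.3}, {"xyz": [-0.25, 0.044, -0.09], "delta_rot": [0, 0, 0], "gripper": 0.3}, {"xyz": [-0.25, 0.044, -0.09], "delta_rot": [0, 0, 0], "gripper": 0.3}])

```text
t: 12.05
tcp_pos: [0.6004, -0.3391, 0.3282]
orientation: [-2.397, -2.028, 0.002]
force: [-0.2, 0.6, -0.3]
finger_gap: 0.652
```

Run:
```python
from h import *
d=cam('wrist');np.save('w3.npy',d,allow_pickle=True);cv2.imwrite('pics/w3.png',cv2.resize(d['pixels'],(800,600)))
s=ctrl.sense();print(s['t'],s['tcp_pos'])
```

```text
12.1 [ 0.60045826 -0.33888975  0.32842355]
```

View pics/w3.png

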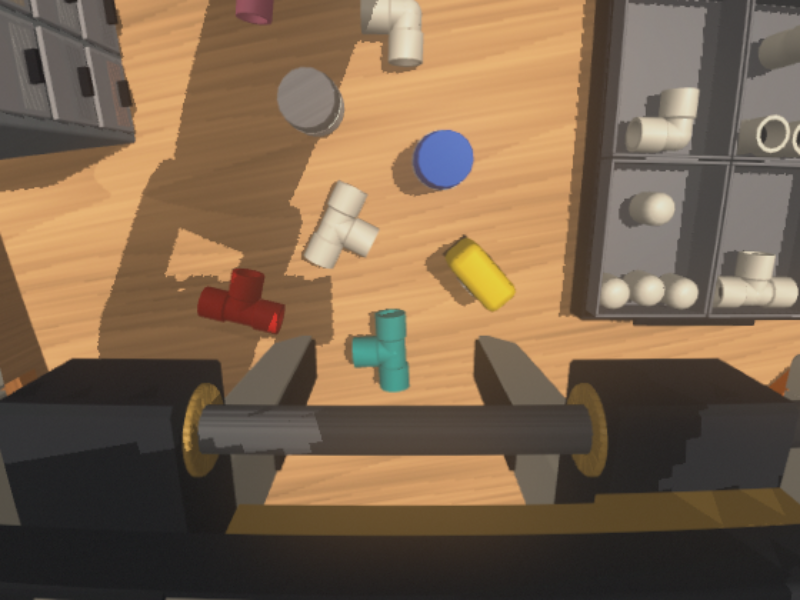

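The cap is standing in its bin at (652,208). The white tee's bar ends are at (349,190) and (319,257), with its branch end at (370,238). The white elbow is partly visible at (405,20). Computing grasps.

Run:
```python
from h import *
d=np.load('w3.npy',allow_pickle=True).item();im=d['pixels']
cv2.imwrite('pics/w3c.png',np.hstack([cv2.resize(im[115:200,200:280],(480,510),interpolation=cv2.INTER_CUBIC),cv2.resize(im[0:85,230:310],(320,340),interpolation=cv2.INTER_CUBIC)[:510] if 0 else cv2.copyMakeBorder(cv2.resize(im[0:60,240:310],(320,274)),0,236,0,0,cv2.BORDER_CONSTANT)]))
w=lambda x,y,z=.016:px2w(d,(x/1.4286,y/1.4286),z)[:2]
a,b,e,c=w(349,190),w(319,257),w(370,238),w(338,226)
an=lambda v:np.degrees(np.arctan2(v[1],v[0]))
print('tee',a,b,e,c,np.linalg.norm(a-b),an(a-b),an(e-c),np.linalg.norm(e-c),(a+b)/2)
print('elbow corner',w(408,15),'end',w(405,62),an(w(405,62)-w(408,15)))
for z in(.054,.034): print('cap placed',px2w(d,(655/1.4286,205/1.4286),z),bin('cap'))
```

```text
tee [ 0.53687001 -0.3725119 ] [ 0.59569172 -0.4139056 ] [ 0.58556071 -0.36080883] [ 0.56885367 -0.38947549] 0.07192657306615938 144.8653896294554 59.76619668611058 0.03317985191422892 [ 0.56628086 -0.39320875]
elbow corner [ 0.39396622 -0.29225413] end [ 0.43273268 -0.30129218] -13.123575180451832
cap placed [ 0.59327664 -0.10030872  0.054     ] [ 0.59873846 -0.08823561]
cap placed [ 0.59613313 -0.08931446  0.034     ] [ 0.59873846 -0.08823561]
```

View pics/w3c.png

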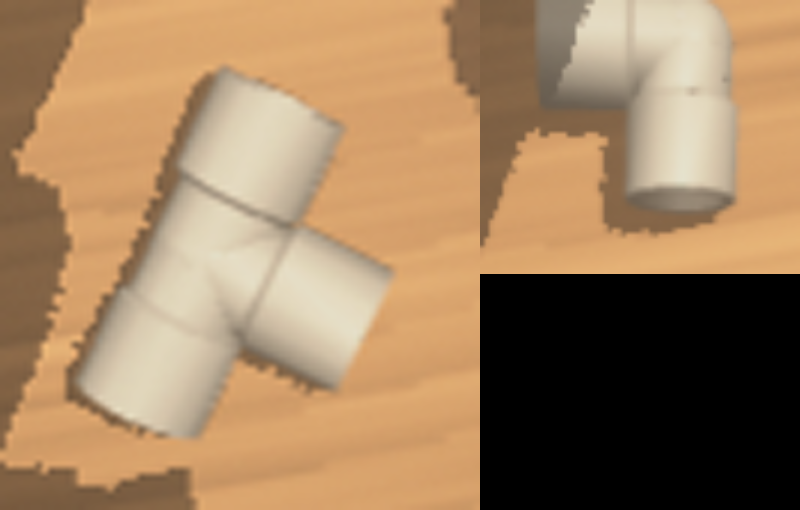

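Run:
```python
from h import *
d=np.load('w3.npy',allow_pickle=True).item()
w=lambda x,y,z=.018:px2w(d,(200+x/6,115+y/6),z)[:2]
an=lambda v:np.degrees(np.arctan2(v[1],v[0]))
a,b,e=w(281,97),w(138,410),w(364,330);c=(a+b)/2
print(np.linalg.norm(a-b),an(a-b),an(e-c),np.linalg.norm(e-c),c)
psi=((an(a-b)+an(e-c)+90)/2)-180
u=np.array([np.cos(np.radians(psi+90)),np.sin(np.radians(psi+90))])
g=c+.028*u;print('psi',psi,'grasp',g)
rel(*g,.12,psi);rel(*g,.0275,psi)
print(ctrl.sense()['joint_positions'].round(2))
```

```text
0.08000218618595321 144.48695837999983 54.927330131573356 0.039697446233815326 [ 0.56759315 -0.39169611]
psi -35.2928557442134 grasp [ 0.58377031 -0.36884224]
xyz [-0.0324, -0.011, 0.2084] rot [-0.002, 0.002, 2.021] yaw 80.49
xyz [-0.0324, -0.0108, 0.3009] rot [-0.002, 0.002, 2.021] yaw 80.49
[-0.55  0.14  1.28 -0.    1.72 -1.96]
```

Request:
jog_arm(plan=[{"xyz": [-0.0306, -0.01, 0.05], "delta_rot": [0, 0, 0.186], "gripper": 0.3}, {"xyz": [-0.0306, -0.01, 0.1], "delta_rot": [0, 0, 0.372], "gripper": 0.3}, {"xyz": [-0.0306, -0.01, 0.15], "delta_rot": [0, 0, 0.558], "gripper": 0.3}, {"xyz": [-0.0306, -0.01, 0.19], "delta_rot": [0, 0, 0.744], "gripper": 0.3}, {"xyz": [-0.0306, -0.01, 0.19], "delta_rot": [0, 0, 0.93], "gripper": 0.3}, {"xyz": [-0.0306, -0.01, 0.19], "delta_rot": [0, 0, 1.116], "gripper": 0.3}, {"xyz": [-0.0306, -0.01, 0.19], "delta_rot": [0, 0, 1.302], "gripper": 0.3}, {"xyz": [-0.0306, -0.01, 0.19], "delta_rot": [0, 0, 1.488], "gripper": 0.3}, {"xyz": [-0.0306, -0.01, 0.19], "delta_rot": [0, 0, 1.674], "gripper": 0.3}, {"xyz": [-0.0306, -0.01, 0.19], "delta_rot": [0, 0, 1.86], "gripper": 0.3}, {"xyz": [-0.0306, -0.01, 0.19], "delta_rot": [0, 0, 2.021], "gripper": 0.3}, {"xyz": [-0.0306, -0.01, 0.2], "delta_rot": [0, 0, 2.021], "gripper": 0.3}])

```text
t: 13.6
tcp_pos: [0.5855, -0.3662, 0.1288]
orientation: [2.994, -0.949, -0.002]
force: [0.0, 0.1, -0.4]
finger_gap: 0.649
```

Run:
```python
from h import *
rel(.5850,-.3672,.0275,-35.3)
```

```text
xyz [0.0002, 0.001, 0.1013] rot [0.001, 0.001, 0.002] yaw -35.18
```

Request:
jog_arm(plan=[{"xyz": [0, 0.001, 0.05], "delta_rot": [0, 0, 0], "gripper": 0.3}, {"xyz": [0, 0.001, 0.085], "delta_rot": [0, 0, 0], "gripper": 0.3}, {"xyz": [0, 0.001, 0.1], "delta_rot": [0, 0, 0], "gripper": 0.3}, {"xyz": [0, 0.001, 0.102], "delta_rot": [0, 0, 0], "gripper": 0.3}, {"xyz": [0, 0.001, 0.102], "delta_rot": [0, 0, 0], "gripper": 0.3}, {"xyz": [0, 0.001, 0.102], "delta_rot": [0, 0, 0], "gripper": -1}, {"xyz": [0, 0.001, 0.102], "delta_rot": [0, 0, 0], "gripper": -1}, {"xyz": [0, 0.001, 0.102], "delta_rot": [0, 0, 0], "gripper": -1}, {"xyz": [0, 0.001, 0.102], "delta_rot": [0, 0, 0], "gripper": -1}, {"xyz": [0, 0.001, 0.102], "delta_rot": [0, 0, 0], "gripper": -1}], squeeze=30)

```text
t: 14.85
tcp_pos: [0.5849, -0.3671, 0.027]
orientation: [2.994, -0.949, -0.002]
force: [-0.5, 0.0, 2.4]
finger_gap: 0.337
```

Run:
```python
from h import *
g=bin('tee')+BX*.018;print(g)
rel(*g,.14,-99.7)
```

```text
[0.63568892 0.02110178]
xyz [-0.1823, -0.3465, -0.113] rot [0.001, 0.0, 1.126] yaw -35.19
```

Request:
jog_arm(plan=[{"xyz": [0, 0, -0.06], "delta_rot": [0, 0, 0], "gripper": -1}, {"xyz": [0, 0, -0.113], "delta_rot": [0, 0, 0], "gripper": -1}, {"xyz": [-0.025, -0.047, -0.113], "delta_rot": [0, 0, 0.15], "gripper": -1}, {"xyz": [-0.05, -0.095, -0.113], "delta_rot": [0, 0, 0.33], "gripper": -1}, {"xyz": [-0.076, -0.145, -0.113], "delta_rot": [0, 0, 0.51], "gripper": -1}, {"xyz": [-0.102, -0.195, -0.113], "delta_rot": [0, 0, 0.69], "gripper": -1}, {"xyz": [-0.128, -0.245, -0.113], "delta_rot": [0, 0, 0.87], "gripper": -1}, {"xyz": [-0.156, -0.297, -0.113], "delta_rot": [0, 0, 1.04], "gripper": -1}, {"xyz": [-0.1823, -0.3465, -0.113], "delta_rot": [0, 0, 1.126], "gripper": -1}, {"xyz": [-0.1823, -0.3465, -0.113], "delta_rot": [0, 0, 1.126], "gripper": -1}, {"xyz": [-0.1823, -0.3465, -0.113], "delta_rot": [0, 0, 1.126], "gripper": -1}])

```text
t: 16.23
tcp_pos: [0.6356, 0.0209, 0.1398]
orientation: [2.026, -2.399, -0.001]
force: [-0.1, -1.0, -0.2]
finger_gap: 0.336
```

Run:
```python
from h import *
g=bin('tee')+BX*.018
rel(*g,.0355,-99.7)
d=cam('wrist');np.save('w4.npy',d,allow_pickle=True);cv2.imwrite('pics/w4.png',cv2.resize(d['pixels'],(800,600)))
print(ctrl.sense()['finger_gap'])
```

```text
xyz [-0.0002, -0.0002, 0.1043] rot [0.001, -0.0, 0.001] yaw -99.63
0.3355059664134255
```

View pics/w4.png

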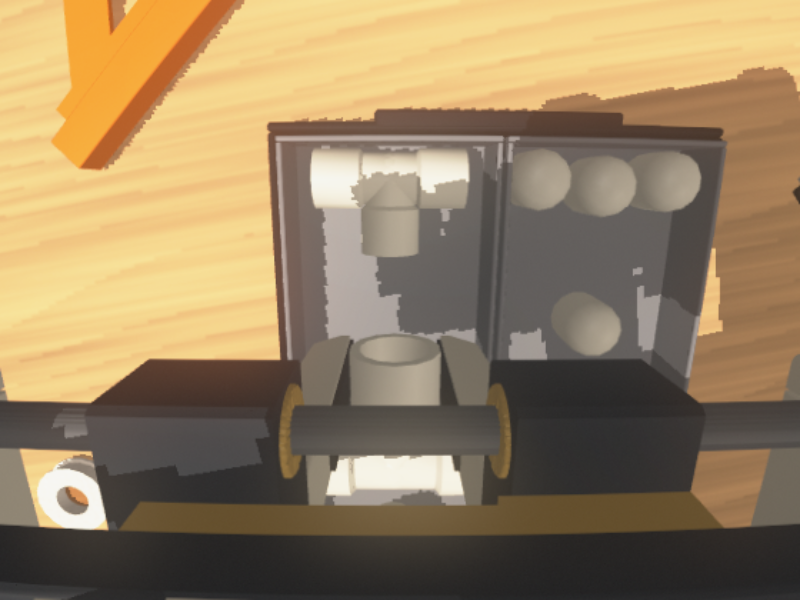

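The tee is held level and aligned with its bin, clear of the stock tee at (390,200). The cap stands in its bin at (588,325). Lowering.

Request:
jog_arm(plan=[{"xyz": [0, 0, 0.05], "delta_rot": [0, 0, 0], "gripper": -1}, {"xyz": [0, 0, 0.09], "delta_rot": [0, 0, 0], "gripper": -1}, {"xyz": [0, 0, 0.102], "delta_rot": [0, 0, 0], "gripper": -1}, {"xyz": [0, 0, 0.104], "delta_rot": [0, 0, 0], "gripper": -1}, {"xyz": [0, 0, 0.105], "delta_rot": [0, 0, 0], "gripper": -1}, {"xyz": [0, 0, 0.105], "delta_rot": [0, 0, 0], "gripper": -1}])

```text
t: 17.02
tcp_pos: [0.636, 0.0203, 0.0362]
orientation: [-2.026, 2.401, -0.001]
force: [0.2, -0.4, -0.2]
finger_gap: 0.335
```

Request:
jog_arm(plan=[{"xyz": [0, 0, 0.001], "delta_rot": [0, 0, 0], "gripper": -1}, {"xyz": [0, 0, 0.0015], "delta_rot": [0, 0, 0], "gripper": -1}, {"xyz": [0, 0, 0.0015], "delta_rot": [0, 0, 0], "gripper": -0.9}, {"xyz": [0, 0, 0.001], "delta_rot": [0, 0, 0], "gripper": 0.05}, {"xyz": [0, 0, 0.0005], "delta_rot": [0, 0, 0], "gripper": 0.05}, {"xyz": [0, 0, 0.0005], "delta_rot": [0, 0, 0], "gripper": 0.05}, {"xyz": [0, 0, 0.0005], "delta_rot": [0, 0, 0], "gripper": 0.05}, {"xyz": [0, 0, -0.03], "delta_rot": [0, 0, 0], "gripper": 0.05}, {"xyz": [0, 0, -0.09], "delta_rot": [0, 0, 0], "gripper": 0.05}, {"xyz": [0, 0, -0.15], "delta_rot": [0, 0, 0], "gripper": 0.3}, {"xyz": [0, 0, -0.2], "delta_rot": [0, 0, 0], "gripper": 0.3}])

```text
t: 18.4
tcp_pos: [0.6359, 0.0203, 0.2388]
orientation: [-2.025, 2.4, -0.002]
force: [0.2, -1.2, 0.0]
finger_gap: 0.645
```

Run:
```python
from h import *
rel(.53,-.30,.26,80.3);rel(.30,-.33,.26,-99.7)
d=np.load('top0.npy',allow_pickle=True).item()
# elbow in c1: corner(430,355) ends (437,300),(485,372) 
w=lambda x,y:px2w(d,(355+(x-340)/4,165+y/4),.016)[:2]
print(w(436,296),w(432,350),w(488,365))
```

```text
xyz [0.3336, 0.0504, -0.0213] rot [-0.0, -0.003, -3.141] yaw -99.69
xyz [0.4019, 0.2721, -0.0217] rot [-0.002, 0.0, 0.0] yaw -99.69
[ 0.43173248 -0.30057579] [ 0.39569128 -0.29683883] [ 0.38457315 -0.33450929]
```

Request:
jog_arm(plan=[{"xyz": [0.05, 0.033, 0], "delta_rot": [0, 0, 0], "gripper": 0.3}, {"xyz": [0.1, 0.065, 0], "delta_rot": [0, 0, 0], "gripper": 0.3}, {"xyz": [0.15, 0.098, 0], "delta_rot": [0, 0, 0], "gripper": 0.3}, {"xyz": [0.2, 0.13, 0], "delta_rot": [0, 0, 0], "gripper": 0.3}, {"xyz": [0.25, 0.163, 0], "delta_rot": [0, 0, 0], "gripper": 0.3}, {"xyz": [0.3, 0.196, 0], "delta_rot": [0, 0, 0], "gripper": 0.3}, {"xyz": [0.345, 0.225, 0], "delta_rot": [0, 0, 0], "gripper": 0.3}, {"xyz": [0.365, 0.238, 0], "delta_rot": [0, 0, 0], "gripper": 0.3}, {"xyz": [0.365, 0.238, 0], "delta_rot": [0, 0, 0], "gripper": 0.3}, {"xyz": [0.365, 0.238, 0], "delta_rot": [0, 0, 0], "gripper": 0.3}])

```text
t: 19.65
tcp_pos: [0.3403, -0.299, 0.2384]
orientation: [-2.025, 2.4, -0.002]
force: [-0.5, -0.1, -0.1]
finger_gap: 0.647
```

Run:
```python
from h import *
d=cam('wrist');np.save('w5.npy',d,allow_pickle=True);cv2.imwrite('pics/w5.png',cv2.resize(d['pixels'],(800,600)))
s=ctrl.sense();print(s['t'],s['tcp_pos'])
```

```text
19.7 [ 0.34042886 -0.29882907  0.23836591]
```

View pics/w5.png

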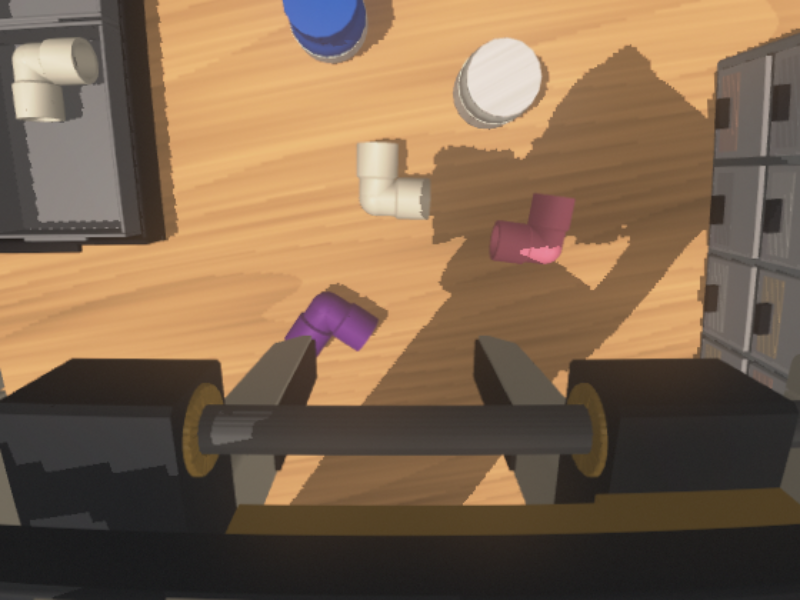

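The white elbow is in full view, with its corner at about (381,196) and leg ends at (378,143) and (430,199). The pink and purple look-alikes are at (535,225) and (330,320).

Run:
```python
from h import *
d=np.load('w5.npy',allow_pickle=True).item()
w=lambda x,y,z=.018:px2w(d,(x/1.4286,y/1.4286),z)[:2]
an=lambda v:np.degrees(np.arctan2(v[1],v[0]))
a,c,b=w(378,144),w(380.5,196),w(430,199)
print(c,np.linalg.norm(a-c),an(a-c),np.linalg.norm(b-c),an(b-c))
m=(an(a-c)+an(b-c)+90)/2;u=np.array([np.cos(np.radians(m)),np.sin(np.radians(m))])
g=c+u*.031;print(g,m)
rel(*g,.11,m-90);rel(*g,.0275,m-90)
```

```text
[ 0.39397053 -0.29748166] 0.03834737045270981 -7.201524437322504 0.037981284223458874 -103.00925303887378
[ 0.42448962 -0.3029209 ] -10.105388738098142
xyz [-0.01, -0.0833, 0.1285] rot [-0.002, 0.0, 0.008] yaw -99.64
xyz [-0.01, -0.0831, 0.211] rot [-0.002, 0.0, 0.008] yaw -99.64
```

Request:
jog_arm(plan=[{"xyz": [-0.01, -0.05, 0.03], "delta_rot": [0, 0, 0.008], "gripper": 0.1}, {"xyz": [-0.01, -0.0833, 0.07], "delta_rot": [0, 0, 0.008], "gripper": 0.1}, {"xyz": [-0.01, -0.0833, 0.11], "delta_rot": [0, 0, 0.008], "gripper": 0.1}, {"xyz": [-0.01, -0.0833, 0.16], "delta_rot": [0, 0, 0.008], "gripper": 0.1}, {"xyz": [-0.01, -0.0833, 0.2], "delta_rot": [0, 0, 0.008], "gripper": 0.1}, {"xyz": [-0.01, -0.0833, 0.211], "delta_rot": [0, 0, 0.008], "gripper": 0.1}, {"xyz": [-0.01, -0.0833, 0.211], "delta_rot": [0, 0, 0.008], "gripper": 0.1}, {"xyz": [-0.01, -0.0833, 0.211], "delta_rot": [0, 0, 0.008], "gripper": -1}, {"xyz": [-0.01, -0.0833, 0.211], "delta_rot": [0, 0, 0.008], "gripper": -1}, {"xyz": [-0.01, -0.0833, 0.211], "delta_rot": [0, 0, 0.008], "gripper": -1}, {"xyz": [-0.01, -0.0833, 0.211], "delta_rot": [0, 0, 0.008], "gripper": -1}, {"xyz": [-0.01, -0.0833, 0.211], "delta_rot": [0, 0, 0.008], "gripper": -1}])

```text
t: 21.2
tcp_pos: [0.425, -0.3032, 0.0283]
orientation: [-2.016, 2.407, -0.004]
force: [-0.0, 2.4, 6.2]
finger_gap: 0.336
```

Run:
```python
from h import *
g=bin('elbow')+BX*.018+BY*.007
rel(*g,.13,-99.7)
```

```text
xyz [-0.2481, -0.0016, -0.1017] rot [-0.003, -0.0, -0.007] yaw -100.11
```

Request:
jog_arm(plan=[{"xyz": [0, 0, -0.06], "delta_rot": [0, 0, 0], "gripper": -1}, {"xyz": [0, 0, -0.102], "delta_rot": [0, 0, 0], "gripper": -1}, {"xyz": [-0.06, 0, -0.102], "delta_rot": [0, 0, 0], "gripper": -1}, {"xyz": [-0.12, -0.001, -0.102], "delta_rot": [0, 0, 0], "gripper": -1}, {"xyz": [-0.18, -0.001, -0.102], "delta_rot": [0, 0, 0], "gripper": -1}, {"xyz": [-0.23, -0.0016, -0.102], "delta_rot": [0, 0, 0], "gripper": -1}, {"xyz": [-0.248, -0.0016, -0.102], "delta_rot": [-0.003, 0, -0.007], "gripper": -1}, {"xyz": [-0.248, -0.0016, -0.102], "delta_rot": [-0.003, 0, -0.007], "gripper": -1}, {"xyz": [-0.248, -0.0016, -0.102], "delta_rot": [-0.003, 0, -0.007], "gripper": -1}])

```text
t: 22.32
tcp_pos: [0.4697, -0.0598, 0.1304]
orientation: [2.025, -2.402, 0.0]
force: [0.2, -1.0, -1.1]
finger_gap: 0.337
```

Run:
```python
from h import *
g=bin('elbow')+BX*.018+BY*.007
rel(*g,.036,-99.7)
d=cam('wrist');cv2.imwrite('pics/w6.png',cv2.resize(d['pixels'],(800,600)))
```

```text
xyz [-0.0008, 0.0001, 0.0944] rot [-0.0, -0.0, -0.0] yaw -99.73
```

View pics/w6.png

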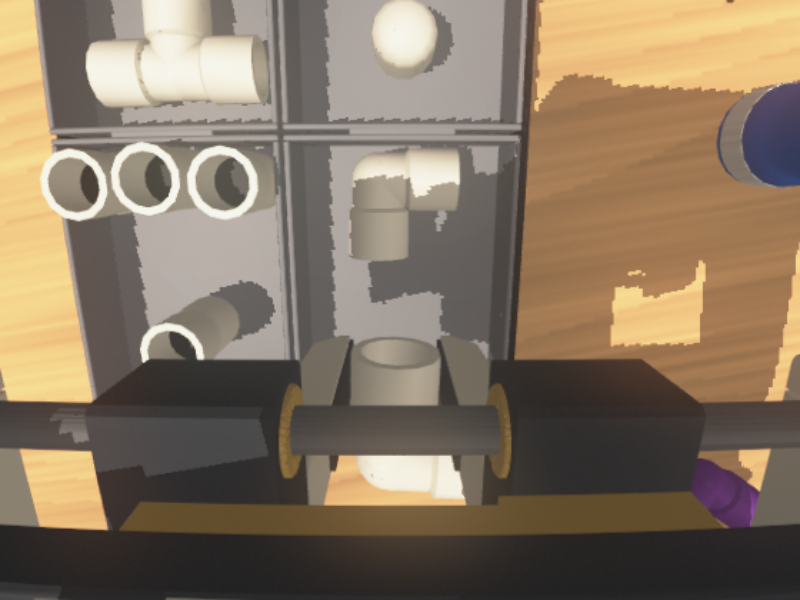

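The tee, coupling and cap are all down on their bin floors. The elbow is held level over its own bin and is clear of the stock. Lowering, with a narrow release.

Request:
jog_arm(plan=[{"xyz": [0.002, 0, 0.05], "delta_rot": [0, 0, 0], "gripper": -1}, {"xyz": [0.002, 0, 0.08], "delta_rot": [0, 0, 0], "gripper": -1}, {"xyz": [0.002, 0, 0.09], "delta_rot": [0, 0, 0], "gripper": -1}, {"xyz": [0.002, 0, 0.0935], "delta_rot": [0, 0, 0], "gripper": -1}, {"xyz": [0.002, 0, 0.094], "delta_rot": [0, 0, 0], "gripper": -1}, {"xyz": [0.002, 0, 0.094], "delta_rot": [0, 0, 0], "gripper": -1}])

```text
t: 23.12
tcp_pos: [0.4698, -0.0622, 0.0373]
orientation: [-2.024, 2.402, -0.002]
force: [0.2, -0.4, -0.4]
finger_gap: 0.338
```

Request:
jog_arm(plan=[{"xyz": [0, 0, 0.001], "delta_rot": [0, 0, 0], "gripper": -1}, {"xyz": [0, 0, 0.0015], "delta_rot": [0, 0, 0], "gripper": -1}, {"xyz": [0, 0, 0.0015], "delta_rot": [0, 0, 0], "gripper": -0.9}, {"xyz": [0, 0, 0.001], "delta_rot": [0, 0, 0], "gripper": -0.05}, {"xyz": [0, 0, 0.0005], "delta_rot": [0, 0, 0], "gripper": -0.05}, {"xyz": [0, 0, 0.0005], "delta_rot": [0, 0, 0], "gripper": -0.05}, {"xyz": [0, 0, 0.0005], "delta_rot": [0, 0, 0], "gripper": -0.05}, {"xyz": [0, 0, -0.03], "delta_rot": [0, 0, 0], "gripper": -0.05}, {"xyz": [0, 0, -0.09], "delta_rot": [0, 0, 0], "gripper": -0.05}, {"xyz": [0, 0, -0.15], "delta_rot": [0, 0, 0], "gripper": 0.3}, {"xyz": [-0.06, -0.02, -0.2], "delta_rot": [0, 0, 0], "gripper": 0.3}, {"xyz": [-0.06, 0.05, -0.24], "delta_rot": [0, 0, 0], "gripper": 0.3}])

```text
t: 24.62
tcp_pos: [0.4477, 0.0005, 0.2634]
orientation: [2.024, -2.4, -0.003]
force: [-0.5, 0.2, 0.4]
finger_gap: 0.647
```

Request:
jog_arm(plan=[{"xyz": [-0.02, 0.06, 0], "delta_rot": [0, 0, 0], "gripper": 0.3}, {"xyz": [-0.02, 0.1, 0], "delta_rot": [0, 0, 0], "gripper": 0.3}, {"xyz": [-0.02, 0.1, 0], "delta_rot": [0, 0, 0], "gripper": 0.3}, {"xyz": [-0.02, 0.1, 0], "delta_rot": [0, 0, 0], "gripper": 0.3}])

```text
t: 25.12
tcp_pos: [0.3529, 0.037, 0.2638]
orientation: [2.024, -2.4, -0.002]
force: [0.8, 0.2, 0.5]
finger_gap: 0.649
```

Run:
```python
from h import *
w=cam('wrist')['pixels'];t=cam('side')['pixels']
cv2.imwrite('pics/f.png',np.hstack([cv2.resize(w,(480,360)),cv2.resize(t[90:270,170:330],(320,360))]))
d0=np.load('side0.npy',allow_pickle=True).item()['pixels']
df=cv2.absdiff(d0,t).max(2)
for n,(x0,y0,x1,y1) in {'cross':(238,122,268,146),'e45':(211,150,228,172)}.items(): print(n,np.mean(df[y0:y1,x0:x1]))
s=ctrl.sense();print(s['tcp_pos'],s['t'],s['force'])
```

```text
cross 9.140277777777778
e45 50.18449197860963
[0.35310753 0.03691272 0.26347907] 25.225 [ 0.35102356 -0.77645828  0.44426792]
```

View pics/f.png

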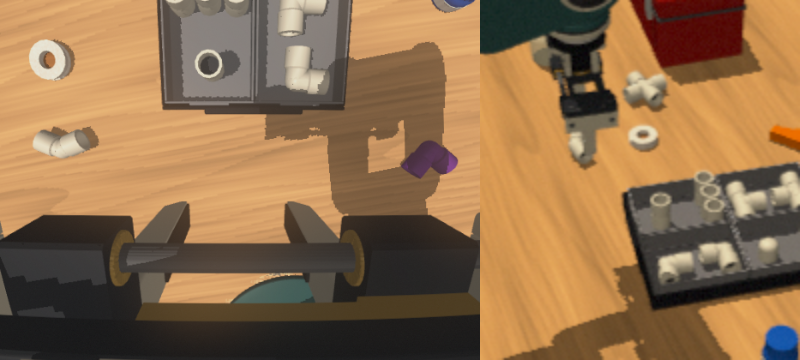

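The elbow lies flat on its bin's free floor at (305,70) in the left panel. The side view on the right shows all four fittings in their bins. The cross is unchanged. The 45° elbow is still lying undisturbed at (62,143), and its pixel difference comes only from the gripper covering it in the side view. Handing in.

```bash
python3 -c "
from h import *
print(ctrl.hand_in(), ctrl.sense()['t'])"
```

```text
the job is handed in; nothing more can be done
the job is handed in; nothing more can be done
```

All four fittings (coupling, cap, tee and elbow) are in the bins that hold their kind, released on the free floor. I handed the job in at about 25 s of the 102 s allowed; the hand-in reports no verdict.

- **Placing:** The last wrist and side views show the four fittings resting clear of the stock and walls, with the gripper well above them. The highest force I read was about 19 N, when the coupling touched its bin floor. I judged the final positions by eye and did not compute them against the limits.
- **Left alone:** The cross shows no change from the start in the side view. The 45° elbow's side-view comparison came out high (50, against 9 for the cross) because the gripper covered it there. The last wrist view shows it lying on the bench where expected, and I made no contact with it, but I did not measure its position.

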